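# Lock the plugged fill coupler on the darkroom bench

### The arm

A 6-joint arm with a two-finger parallel gripper is mounted at the origin on the work surface. World frame = base frame: x ahead of the robot, y to its left, z up, the work surface at z = 0. Lengths are in m, angles in rad, forces in N, time in s.
With the tool pointing down it reaches from about 0.3 to 0.875 m from the base axis. Payload 6.4 kg.
Tool frame: the origin (TCP) lies on the centre line of the jaws, within the pads' length; the fingertips stand 22 mm ahead of it and the grasp point (between the pads) lies 3 mm ahead of it (arm.tip_extent is the distance from the TCP to the fingertips, in m); z points along the fingers, y is the direction in which the jaws open and shut (so a half turn about z gives the same grasp; the last joint's range is limited). The gripper opens to 88 mm and grips with 3 to 60 N. Pads are 18 mm wide; open, the fingers measure 123 mm over their backs; the gripper's body (75 mm by 187 mm) begins 45 mm behind the grasp point.
Start: joints at [-1.316, 0.181, 1.607, -0, 1.354, -0.206], TCP at [0.256, -0.515, 0.24] pointing down, gripper open.
Joint ranges: [-2.99, 2.99], [-0.89, 2.07], [0.3, 2.58], [-1.14, 4.28], [0, 2.63], [-3.12, 3.12]. Speed limits (rad/s): [2.57, 2.57, 3.01, 3.14, 3.14, 3.14].

### API

Orientations are given as a unit quaternion [x, y, z, w].
In Python, from rig import arm, solver, cams, ticket, nets gives the robot as it stands. Calls block until the motion is done:
- arm.movep(position, orientation): joint-space move of the TCP to a pose.
- arm.move_l(position, velocity=0.15, rotation=None, f_stop=None): straight line of the TCP; rotation=None keeps the orientation; velocity is the mean speed in m/s. With f_stop (N) it stops when the force on the tool has changed by that much, and returns True; else False.
- arm.move_joints(angles): joint-space move.
- arm.grip(opening, newtons=None): finger opening in m; newtons is the grip in N (None keeps the last); returns when the fingers have stopped.
- arm.hold(seconds).
- solver.inverse_kinematics(position, orientation): joint angles nearest the present ones, or None.
- cams.grab_frame(name): name is "side" or "top"; returns a dict with "image" (384x512x3 uint8, red, green, blue), "vertical_fov" (degrees; the focal length in pixels is half the picture's height over the tangent of half this angle, whatever the lens; pixels are square), "cx", "cy" (the principal point, pixels), "position" and "orientation" of the camera in the world. Camera axes: x right, y up, looking along -z (the intrinsics and any distortion apply to the point x, -y, -z); pixel columns grow to the right and rows downward; lengths in m; the calibration is good to about 2 mm. A picture is of the moment at which its call begins. There is no depth.
A pose or a line that the arm cannot do raises arm.MotionError and nothing moves.
- ticket.job_done(): hands the job in, once; it reports no verdict.
Trained networks look in a picture, given as the dict that the camera call returned (one of the last four; its "shot" number tells which), for a name from the list of things; names that differ only in an ending like _2 or _b are one class to them, and where a whole thing is asked for, a point or a joint stands for the part that bears it (a point fixed in the world has none). Each returns a list of dicts, best first, with "confidence" (0 to 1); they miss things now and then, are a little off and sometimes report something else, mostly with a low value. They report only what shows in the picture. A call takes as long as a camera call.
- nets.silhouettes(picture, target): "pixels" (384x512 bool, what is visible of it) and "position" ([column, row] in pixels, amid what is visible of it).
- nets.mark_of(picture, target): "position" ([column, row] in pixels: a listed point, or the origin of a listed thing).
Readings, each from a call of its own:
- arm.current_t(): time.
- arm.current_q(): joint angles.
- arm.current_qd(): joint speeds.
- arm.current_effort(): joint torques, N m.
- arm.current_eef_pos(): TCP position.
- arm.current_ee_rot(): TCP orientation.
- arm.current_ft_force(): force on the tool from outside, world axes, zero at the start.
- arm.current_moment(): the same for the moment, N m.
- arm.current_grip_width(): finger opening in m.
Only numpy, scipy, OpenCV 4.12 (cv2) and the standard library are available. Lean on these libraries where they do the work, as an engineer would, in place of code of your own. Each camera call takes 0.05 s, during which the arm holds its last target. There are 200 camera calls.

### The job

Of the two upright tank fill couplers on the darkroom bench, find the one with the blue adapter plug seated in its mouth and lock it: swing its two red-sleeved cam arms down together, not one after the other, until both are fully home, hanging straight down along the coupler. Leave the plug seated in its mouth and do not touch the empty coupler.

Things in the scene. Friction and masses are not known exactly. Their poses are not given: they have to be found in the camera images.
- coupler: The coupler to lock, fixed on the bench: steel flange 84 mm across, dark neck 32 mm, 68 to 103 mm up an aluminium bell 44 mm across, mouth up, holding the blue adapter. Origin: centre of the flange's underside; z up. Its two cam arms hinge at y = +27 and -27 mm, 92 mm above the bench, and swing in its y-z plane. Home, they are 60 mm over the outside and reach down to 34 mm above the bench.
- cam_left (a joint): Angle of the arm on the coupler's +y side, a brass bar 58 mm long from its hinge, 16 mm wide, 6 mm thick, outer half sleeved red. Rad: 0 = straight out, level; negative = raised; positive = swung down; stop (fully home, hanging straight down) at 1.55. Starts between -0.6 and 0, stays where it is left; 1 to 6 N moves it, depending on where it is pressed.
- cam_right (a joint): The same for the arm on the coupler's -y side, alike and independent of the other: 0 = straight out, negative = raised, positive = swung down, stop at 1.55.
- adapter_top (a point): Centre of the flat top of the blue adapter plug: a head 40 mm across and 7 mm thick that rests loosely on the coupler's rim, its stem 31 mm across and 25 mm long in the mouth (34 mm wide). Its top is the highest point of the coupler, 110 mm above the bench; z axis up.
- empty_coupler: The other coupler, alike but with an empty open mouth and its own two arms raised; to be left untouched. Origin: centre of its flange's underside, on the bench; same sizes and axes as the first.

How it is judged:
By the outcome, as a careful person would: the job done as asked, in the order asked, and still so for the second after the job is handed in, with the robot touching nothing.
It also fails if it takes over 32 s, if anything falls off the work surface, if the arm or the gripper's body presses on something with over 40 N, if the wrist force passes 120 N, or if a joint passes its speed limit or range.

## Working session

There is one attempt and no reset: what is moved stays moved. The work goes in short steps, each a Python script; the robot and the scene stay as the last script left them, time stands still between calls to the robot, and variables do not carry over. Pictures are saved under pics/ and viewed, about 8 in all and at most 12, crops included, and the job is handed in when it is done.

```bash
ls; mkdir -p pics; cat > h.py <<'E'
import numpy as np, cv2
from rig import arm, solver, cams, ticket, nets
from scipy.spatial.transform import Rotation as R
def K(f):
    h,w=f["image"].shape[:2]; return h/2/np.tan(np.radians(f["vertical_fov"])/2)
def proj(f,p):
    c=R.from_quat(f["orientation"]).inv().apply(np.atleast_2d(p)-f["position"]); k=K(f)
    return np.c_[f["cx"]+k*c[:,0]/-c[:,2], f["cy"]-k*c[:,1]/-c[:,2]]
def ray_z(f,uv,z):
    k=K(f); d=R.from_quat(f["orientation"]).apply([(uv[0]-f["cx"])/k,-(uv[1]-f["cy"])/k,-1])
    o=np.array(f["position"]); return o+d*(z-o[2])/d[2]
def save(f,n): cv2.imwrite("pics/"+n,cv2.cvtColor(f["image"],cv2.COLOR_RGB2BGR))
E
python3 - <<'E'
from h import *
for n in ("top","side"):
    f=cams.grab_frame(n); save(f,n+"1.png")
    print(n,{k:v for k,v in f.items() if k!="image"})
    for t,z in (("adapter_top",.11),("coupler",0),("empty_coupler",0)):
        for d in nets.mark_of(f,t): print(t,d["position"],round(d["confidence"],2),ray_z(f,d["position"],z).round(4))
    for t in ("cam_left","cam_right"):
        for d in nets.silhouettes(f,t): print(t,d["position"],round(d["confidence"],2),d["pixels"].sum())
print(arm.current_t(), arm.current_ee_rot())
E
```

```text
pics
top {'vertical_fov': 49.455187876429896, 'cx': 245.48285181318624, 'cy': 184.23743435264538, 'position': array([ 0.42286672, -0.01533043,  0.8479474 ]), 'orientation': array([-0.07297702,  0.05698441,  0.70622408, -0.70190789]), 'shot': 1}
adapter_top [335.2, 225.3] 0.93 [ 0.4855 -0.1565  0.11  ]
coupler [324.3, 228.9] 0.89 [ 0.4877 -0.1553  0.    ]
empty_coupler [159.3, 207.6] 0.85 [0.5334 0.1812 0.    ]
empty_coupler [324.1, 232.4] 0.48 [ 0.4807 -0.1546  0.    ]
cam_left [298.2, 223.4] 0.9 328
cam_right [357.9, 232.8] 0.87 279
side {'vertical_fov': 47.90977149449207, 'cx': 251.44753321350623, 'cy': 185.1543606564351, 'position': array([0.27522662, 0.42978475, 0.5042953 ]), 'orientation': array([-0.12409279,  0.41148092,  0.86757648, -0.2501909 ]), 'shot': 2}
adapter_top [338.2, 136.4] 0.62 [ 0.4845 -0.1636  0.11  ]
coupler [330.6, 190.3] 0.93 [ 0.4817 -0.1548  0.    ]
empty_coupler [199.9, 308.4] 0.98 [0.5285 0.1719 0.    ]
cam_left [316.9, 164.6] 0.8 300
0.6 [ 9.73577200e-01  2.28358131e-01 -5.83069958e-07  2.56288763e-05]
```

View pictures.

```bash
python3 - <<'E'
import cv2
a=cv2.imread("pics/top1.png")[130:330,90:440]; b=cv2.imread("pics/side1.png")
cv2.imwrite("pics/t1c.png",cv2.resize(a,None,fx=2.2,fy=2.2,interpolation=cv2.INTER_CUBIC))
cv2.imwrite("pics/s1c.png",cv2.resize(b,None,fx=1.5,fy=1.5))
E
```

```text
(no output)
```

View pics/t1c.png

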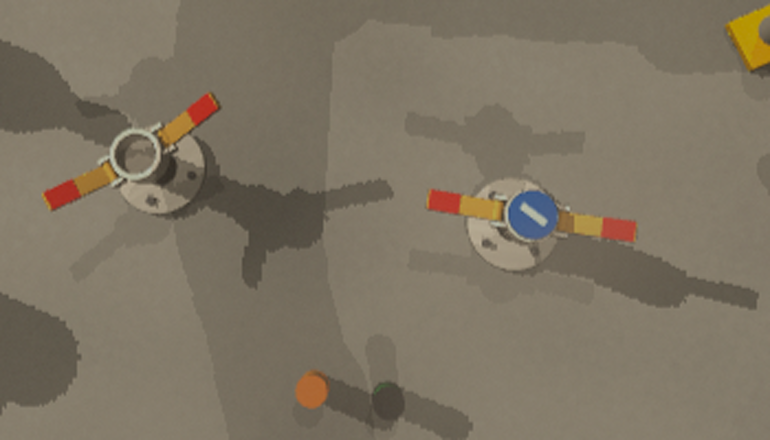

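View pics/s1c.png

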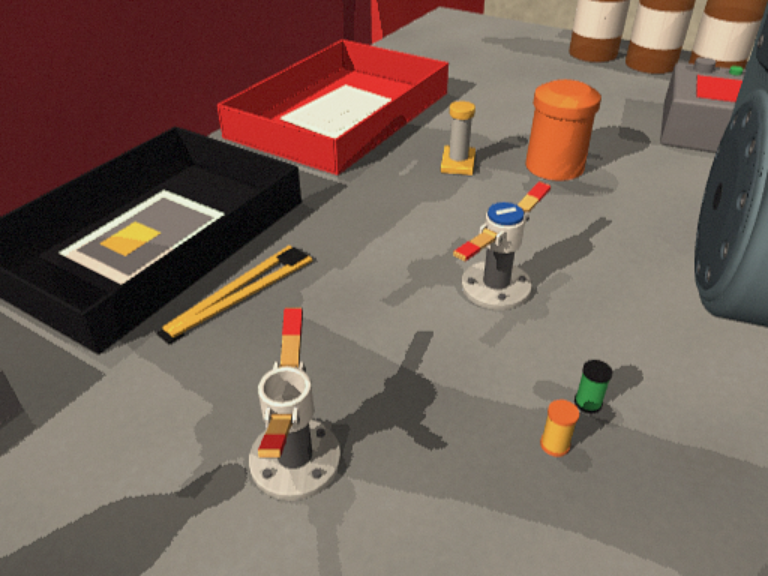

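```bash
cat > fit.py <<'E'
from h import *
from scipy.optimize import differential_evolution
S=3
def box(a,s,p,r0=8,r1=58):
    c=[]
    for r in (r0,r1):
        for t in (-3,3):
            for x in (-8,8): c.append([x, s*(27+r*np.cos(a)+t*np.sin(a)), 92-r*np.sin(a)+t*np.cos(a)])
    return w(np.array(c)/1000,p)
def w(c,p): return R.from_euler("z",p[2]).apply(c)+[p[0],p[1],0]
th=np.linspace(0,2*np.pi,40,endpoint=False)
disc=np.array([[.02*np.cos(t),.02*np.sin(t),z] for z in (.103,.110) for t in th])
def obs(f,c):
    hsv=cv2.cvtColor(f["image"],cv2.COLOR_RGB2HSV).astype(int); H,s,v=hsv[...,0],hsv[...,1],hsv[...,2]
    L=np.zeros(H.shape,np.uint8)
    L[((H<27)|(H>170))&(s>115)&(v>70)]=1; L[(H>95)&(H<130)&(s>110)]=2
    m=np.zeros_like(L); pts=np.array([[c[0]+.095*np.cos(t),c[1]+.095*np.sin(t),z] for z in(.03,.12) for t in th])
    cv2.fillConvexPoly(m,cv2.convexHull(proj(f,pts).astype(np.int32)),1)
    L[m==0]=0; return L
def poly(L,f,pts,val):
    q=cv2.convexHull(((proj(f,pts)+.5)*S*16-8).astype(np.int32)); cv2.fillConvexPoly(L,q,val,shift=4)
def render(f,p):
    L=np.zeros((384*S,512*S),np.uint8)
    poly(L,f,box(p[3],1,p),1); poly(L,f,box(p[4],-1,p),1); poly(L,f,w(disc,p),2); return L
def loss(p,fs,Os): return sum((render(f,p)!=O).sum() for f,O in zip(fs,Os))/S**2
def fit(fs,Os,bounds,seed=0):
    return differential_evolution(loss,bounds,args=(fs,Os),seed=seed,popsize=12,maxiter=60,tol=1e-4,polish=False)
if __name__=="__main__":
    fs=[cams.grab_frame(n) for n in("top","side")]
    c=(.4855,-.158)
    os_=[obs(f,c) for f in fs]; Os=[np.kron(o,np.ones((S,S),np.uint8)) for o in os_]
    print([(np.sum(o==1),np.sum(o==2)) for o in os_])
    b=[(c[0]-.015,c[0]+.015),(c[1]-.015,c[1]+.015),(-.5,.5),(-.7,.1),(-.7,.1)]
    for sel in ([0,1],[0],[1]):
        r=fit([fs[i] for i in sel],[Os[i] for i in sel],b); print(sel,r.x.round(4),r.fun)
        if len(sel)==2: best=r.x
    out=[]
    for f in fs:
        im=cv2.resize(f["image"],None,fx=S,fy=S,interpolation=cv2.INTER_CUBIC)[...,::-1].copy(); L=render(f,best)
        for v in(1,2):
            cs,_=cv2.findContours((L==v).astype(np.uint8),0,1); cv2.drawContours(im,cs,-1,(0,255,0),1)
        u=(proj(f,[best[0],best[1],.09])[0]*S).astype(int); out.append(im[max(0,u[1]-200):u[1]+200,u[0]-200:u[0]+200])
    cv2.imwrite("pics/fit1.png",np.hstack(out))
E
python3 fit.py
```

```text
[(np.int64(635), np.int64(254)), (np.int64(920), np.int64(243))]
[0, 1] [ 0.4823 -0.1516 -0.1692 -0.064  -0.2279] 970.8888888888889
[0] [ 0.4817 -0.1517 -0.1846 -0.0427 -0.5549] 329.6666666666667
[1] [ 0.4823 -0.1544 -0.162  -0.0413 -0.1955] 614.4444444444445
```

View pics/fit1.png

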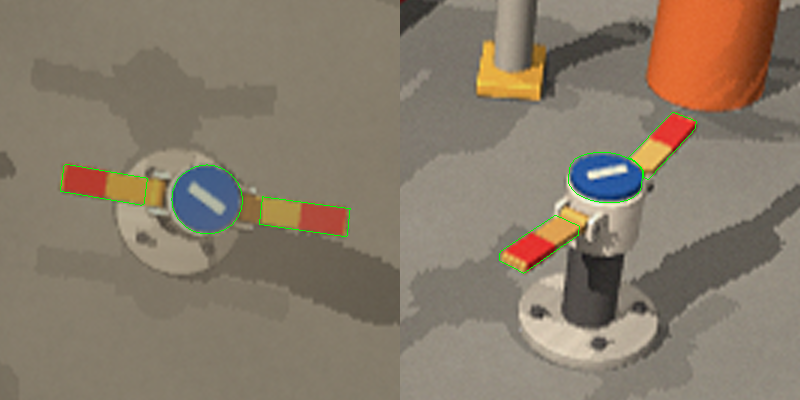

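```bash
python3 - <<'E'
from h import *
import fit
f=cams.grab_frame("side")
for n,uv in (("canister base",(371,118)),("stand base",(305,114))): print(n,ray_z(f,uv,0).round(3))
yaw=-.169; q=[np.cos(yaw/2),np.sin(yaw/2),0,0]
arm.grip(.088)
arm.movep([.482,-.152,.25],q)
arm.move_l([.482,-.152,.165],velocity=.1)
print(arm.current_t(),arm.current_eef_pos(),arm.current_q().round(2) if hasattr(arm.current_q(),'round') else arm.current_q(),arm.current_grip_width())
fs=[cams.grab_frame(n) for n in("top","side")]
out=[]
for f in fs:
    u=proj(f,[.482,-.152,.1])[0].astype(int)
    out.append(cv2.resize(f["image"][max(0,u[1]-90):u[1]+90,u[0]-90:u[0]+90],(390,390),interpolation=cv2.INTER_CUBIC)[...,::-1])
cv2.imwrite("pics/above.png",np.hstack(out))
E
```

```text
canister base [ 0.511 -0.439  0.   ]
stand base [ 0.647 -0.377  0.   ]
3.5417 [ 0.48244914 -0.15231805  0.16564723] [-0.54  0.11  1.85 -0.    1.18  1.2 ] 0.087653807580642
```

View pics/above.png

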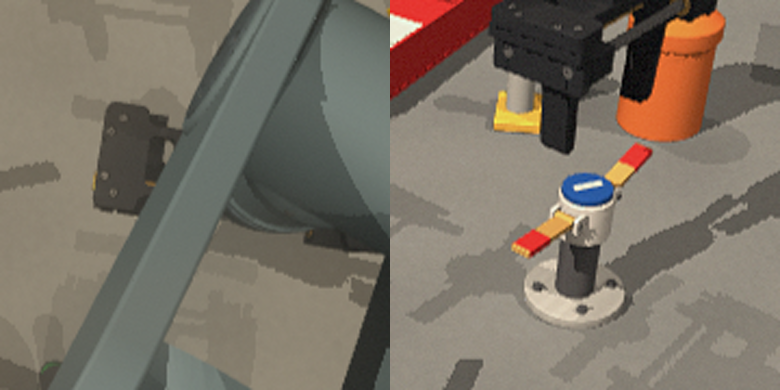

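```bash
cat > look.py <<'E'
from h import *
def look(name):
    f=cams.grab_frame("side"); u=proj(f,[.482,-.152,.07])[0].astype(int)
    cv2.imwrite("pics/"+name,cv2.resize(f["image"][u[1]-70:u[1]+70,u[0]-70:u[0]+70],(560,560),interpolation=cv2.INTER_CUBIC)[...,::-1])
E
python3 - <<'E'
from look import *
print(arm.move_l([.482,-.152,.078],velocity=.03,f_stop=25))
print(arm.current_t(),arm.current_eef_pos(),arm.current_ft_force(),arm.current_moment())
look("down.png")
E
```

```text
False
6.6917 [ 0.48296508 -0.15237076  0.07874166] [1.40529925 0.48288337 6.12443983] [ 0.10955289 -0.07915249 -0.02508887]
```

View pics/down.png

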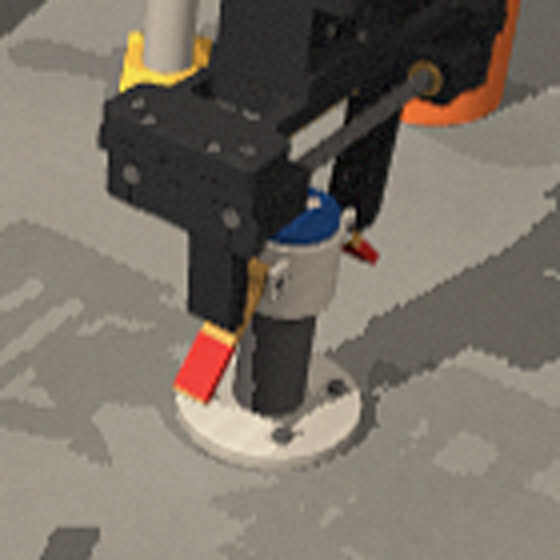

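Both arms have swung down together (left red sleeve at ~(205,365), right at ~(360,250)), with the plug still seated. Next I close the pads to bring them home.

```bash
python3 - <<'E'
from look import *
for o in (.075,.066,.056):
    arm.grip(o,15); print(o,arm.current_grip_width(),np.round(arm.current_ft_force(),1),arm.current_t())
yaw=-.169; d=np.array([-np.sin(yaw),np.cos(yaw),0]); p=np.array(arm.current_eef_pos())
p0=np.array([.482,-.152,.078])
for s in (1,-1):
    r=arm.move_l(p0+s*.004*d,velocity=.01,f_stop=10)
    print(s,r,((np.array(arm.current_eef_pos())-p)@d).round(4),arm.current_grip_width(),np.round(arm.current_ft_force(),1),arm.current_t())
look("closed.png")
E
```

```text
0.075 0.07510266499073907 [ 2.3  0.6 -0.8] 7.1333
0.066 0.06567475235551125 [ 0.9  0.5 -4.9] 7.475
0.056 0.06041569538591527 [ 3.6  4.4 -8.6] 7.7333
1 True 0.0001 0.0597766512168876 [-0.4 -2.2  5.5] 8.0083
-1 True 0.0 0.06025912087595304 [-0.4  0.7  4.8] 8.375
```

View pics/closed.png

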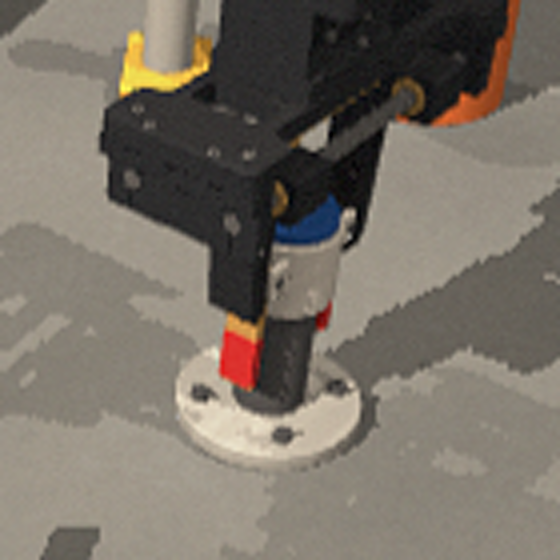

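Pad width reads 60 mm, the given home width, so both arms are against their stops. I'll release, rise and check.

```bash
python3 - <<'E'
from look import *
import fit
arm.grip(.088)
arm.move_l([.482,-.152,.22],velocity=.08)
arm.movep([.35,-.42,.26],arm.current_ee_rot())
print(arm.current_t())
fs=[cams.grab_frame(n) for n in("side","top")]
c=(.482,-.152); out=[]
Os=[np.kron(fit.obs(f,c),np.ones((fit.S,)*2,np.uint8)) for f in fs]
b=[(.475,.49),(-.16,-.145),(-.25,-.1),(.9,1.7),(.9,1.7)]
for f,O in zip(fs,Os):
    for d in nets.mark_of(f,"adapter_top")[:1]: print(ray_z(f,d["position"],.11).round(4))
    L=fit.render(f,[.482,-.152,-.169,1.55,1.55])
    im=cv2.resize(f["image"],None,fx=3,fy=3,interpolation=cv2.INTER_CUBIC)[...,::-1].copy()
    cs,_=cv2.findContours((L>0).astype(np.uint8),0,1); cv2.drawContours(im,cs,-1,(0,255,0),1)
    u=(proj(f,[.482,-.152,.07])[0]*3).astype(int); out.append(im[u[1]-195:u[1]+195,u[0]-195:u[0]+195])
cv2.imwrite("pics/final.png",np.hstack(out))
f=fs[0]; L=Os[0]
E
```

```text
12.1083
[ 0.4838 -0.1515  0.11  ]
```

View pics/final.png

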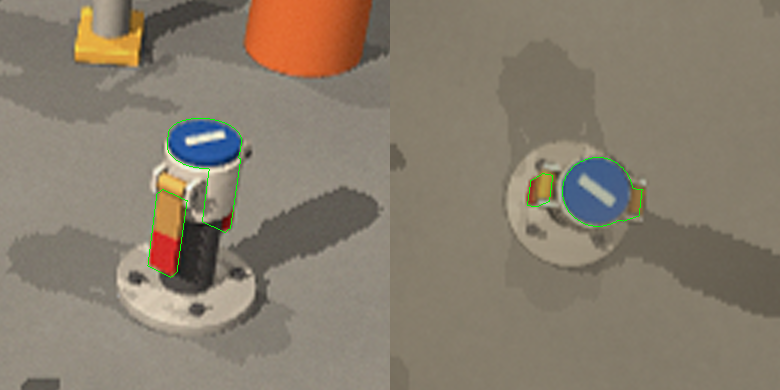

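The final views show both arms matching the 1.55 rad outline: the left sleeve at (165,255), and the right tip showing behind the bell at (228,222). The plug is seated at its outline.

```bash
python3 -c "
from rig import *
ticket.job_done()"
```

```text
the job is handed in; nothing more can be done
```

The coupler with the blue plug is locked, and I handed the job in just after 12.1 s on the robot's clock.

**What I did:** I located the coupler at about (0.482, -0.152), yaw -0.17. I straddled it with the open gripper and went straight down, so both fingertips pushed the two arms down in the same stroke. I then closed the pads to bring both arms home together, opened and backed away. The right arm started about 0.16 rad higher than the left, so it was probably touched slightly first.

**Last checks:**
- **Arms home:** pad width with the arms closed was 59.8–60.4 mm, against 60 mm over the outside when home. Both camera views afterwards match the model outline at 1.55 rad. In the side view only the tip of the right arm shows behind the bell.
- **Plug:** it sits at its modelled seated position; the trained network puts its top at (0.484, -0.152). Only the side view gave a reading; the top view reported none.
- **Empty coupler:** the robot never went near it.
- **Forces:** the highest wrist force I read was about 10 N.

**Checks that disagreed or did not work:**
- The sideways press to confirm both arms were home proved nothing. It stopped almost at once, mostly on a change in vertical force.
- In the first pictures, the fit from the top view alone gave a right-arm start angle of -0.55, against about -0.2 from the side view. I used the two-view fit of -0.23.

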